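# Shake down the filter and key-start the dust collector

## Task

Get the bench dust collector going: first knock the dust off its filter by swinging the crank on top of the filter canister round to its far stop and letting it spring back. Then take the key out of the wooden block, work it past the sticky pins of the key switch until it is fully home, turn it a quarter turn clockwise to start and keep it held there against its return spring: finish with the turned key still in your grip. Do not push the other things on the bench about.

Things in the scene. Friction and masses are not known exactly. Their poses are not given: they have to be found in the camera images.
- collector: Bench dust collector, fixed: grey steel cabinet 280 (x) x 360 (y) x 120 mm high. On its left half (+y) a round pleated filter canister, 180 mm across, lid at 234 mm, with the crank on it; on its right half (-y) a ribbed motor (far side, up to 203 mm high) and, nearer the robot, the key switch. Origin: centre of the cabinet's underside; x away from the robot at yaw 0, z up.
- crank_axis (a point): The crank's upright pivot, at the mid height of its arm (252 mm above the bench, 85 mm to +y of the collector's centre). Its axes are those of the collector.
- crank_grip (a point): Middle of the crank's upright black grip, a round post 23 mm across and 45 mm tall standing free above the end of the arm (from 256 to 301 mm above the bench), 85 mm out from the pivot. The flat steel arm below it is 14 mm wide and 7 mm thick.
- crank (a joint): Angle of the crank about its upright pivot, rad. 0: at rest, the arm pointing along the collector's -x (to the robot). It grows clockwise seen from above, the grip swinging towards the collector's +y, to a stop at 1.05 (60 degrees). A spring drives it back to 0 when let go: pushing the grip takes about 2 N at rest and 6.5 N at the stop.
- keyway (a point): Centre of the keyhole in the top face of the key switch's round steel bezel (38 mm across, face 136 mm above the bench, 16 above the cabinet). Axes of the collector, not turning with the key. The slot is 11.2 mm along x, 5.2 mm along y, chamfered 1.5 mm, 34 mm deep. Two sticky pins in its +x end, 13 and 21 mm down, resist the blade with 5 to 20 N; rocking it 2 to 4 degrees along the slot eases it.
- key_switch (a joint): Angle of the lock's plug, rad: 0 at rest (slot along the collector's x), growing clockwise seen from above to a stop at 1.571. A spring turns it back (0.06 N m at rest, 0.22 N m at the stop). The key has 0.1 rad of play, so the plug follows it 0.1 rad late. The key can turn only within 2.5 mm of fully home (the fixed face plate blocks it before) and is captive while turned.
- key: Key, 66 mm, 40 g, upright in the wooden block, its bow (head) resting on the block. Origin: tip of the blade; z towards the bow, x across the width, y through the thickness. Steel blade 10 (x) x 4 (y) x 26 mm, tapered over the last 9 mm; neck 4 mm round, 8 mm long; black plastic bow 30 (x) x 9 (y) x 32 mm, 34 to 66 mm above the tip. Fits both ways round. Home: bow on the bezel, tip 34 mm down.
- key_tip (a point): The tip of the key's blade: the origin of the key, with its axes.
- key_block: Wooden bit block, fixed to the bench, 130 (x) x 56 (y) x 50 mm high; origin: centre of its underside. The key's slot is 35 mm from the centre towards its -x end, 40 mm deep, 11.6 (x) x 5.6 (y) mm, with the key's width along the block's x. Thin burr bits stand up to 42 mm above its top in its other half, from 45 mm beyond the key.
- pumpkin: Bystander: small orange foam pumpkin, 116 mm across, 101 mm high with its stem; origin at the centre of its underside.
- rotary_tool: Bystander: grey cordless rotary tool lying on its side along its x, 48 mm thick, 250 mm long.
- glue_bottle: Bystander: white bottle, 52 mm across, 150 mm high; origin at the centre of its underside.
- tool_cup: Bystander: empty steel cup, 72 mm across, 85 mm high; origin at the centre of its underside.
- brush: Bystander: brush lying along its x, 190 mm long.
- foam_plug: Bystander: round cut-out of foam, 76 mm across, 21 mm high; origin at the centre of its underside.
- bit_tray: Bystander: low grey tray with three bays, 90 x 130 x 22 mm; origin at the centre of its underside.

How it is judged:
By the outcome, as a careful person would: the job done as asked, in the order asked, and still so for the second after the job is handed in, while the arm keeps its last pose, push and grip.
It also fails if it takes over 72 s, if anything falls off the work surface, if the arm or the gripper's body presses on something with over 40 N, if the wrist force passes 120 N, or if a joint passes its speed limit or range.

## Robot

A 6-joint arm with a two-finger parallel gripper is mounted at the origin on the work surface. World frame = base frame: x ahead of the robot, y to its left, z up, the work surface at z = 0. Lengths are in m, angles in rad, forces in N, time in s.
With the tool pointing down it reaches from about 0.4 to 0.825 m from the base axis. Payload 7 kg.
Tool frame: the origin (TCP) lies at the centre of the arm's flange, where the gripper is bolted on; the fingertips stand 178 mm ahead of it and the grasp point (between the pads) lies arm.tcp_to_grasp ahead of it (arm.tcp_to_grasp is the distance from the TCP to the grasp point, in m); z points along the fingers, y is the direction in which the jaws open and shut (so a half turn about z gives the same grasp; the last joint's range is limited). The gripper opens to 88 mm and grips with 3 to 60 N. Pads are 19 mm wide; open, the fingers measure 130 mm over their backs; the gripper's body (78 mm by 193 mm) begins 47 mm behind the grasp point.
Start: joints at [1.394, 0.359, 0.012, 0, -1.224, -0.288], TCP at [0.303, 0.603, 0.405] pointing down, gripper open.
Joint ranges: [-3.07, 3.07], [-1.43, 2.12], [-1.02, 1.25], [-3.03, 1.67], [-3.05, -0], [-3.03, 3.03]. Speed limits (rad/s): [2.39, 2.39, 3.01, 3.14, 3.14, 3.14].

## Interface

Orientations are given as [roll, pitch, yaw] about the fixed x, y, z axes, in that order (R = Rz(yaw) Ry(pitch) Rx(roll)).
In Python, from station import arm gives the robot as it stands.
- The arm moves only by the tool move_arm, never from a script. Its argument "deltas" is a list of rows, each a list of 6 numbers: the shift along the world's x, y, z in mm, then the turn, a rotation vector about the world's x, y, z in degrees. In form: [[tx, ty, tz, ax, ay, az], ...]. A call has exactly 5 rows; each row shifts and turns the commanded pose from where the row before left it; what a row does not reach is not made up. A row lasts 1/12 s, in which the tool goes at most 41.7 mm and 7.16 degrees, less where a joint would pass 70% of its speed; a pose out of reach is approached as far as the arm can. A call with a gripper value outside its range is refused whole. "claw" is the closure in counts, from 0 (fully open) to 255 (shut), set as the call begins (left out, the last holds). The fingers move at their own pace and stop on an object; "squeeze" is the grip in N (left out, the last holds). Time passes only in rows, so rows that do not move let the fingers close, or fill a call up. It gives the time, the measured TCP pose, the force and the opening at its end, in the units of the state.
- arm.get_state(): the state, without advancing time (a new reading comes with each control period).
- arm.grab_frame(name): name is "scene" or "top" or "wrist"; returns the picture (420x560x3 uint8, red, green, blue); there is no depth.
- arm.calibration(name): a dict with "intrinsics" (3x3 intrinsics, pixels), "T" (4x4, takes a point from camera to world coordinates); the wrist camera has in their place "mount" (4x4, takes a point from camera to tool coordinates, whose origin is the TCP and whose axes are the flange's). Camera axes: x right, y up, looking along -z (the intrinsics and any distortion apply to the point x, -y, -z); pixel columns grow to the right and rows downward; lengths in m; the calibration is good to about 2 mm. A picture is of the moment at which its call begins: read the wrist's pose just before it. calibration takes no time and is no camera call.
- arm.job_done(): hands the job in, once; it reports no verdict.
Trained networks look in the newest picture that a camera, given by its name, has taken for a name from the list of things; names that differ only in an ending like _2 or _b are one class to them, and where a whole thing is asked for, a point or a joint stands for the part that bears it (a point fixed in the world has none). Each returns a list of dicts, best first, with "score" (0 to 1); they miss things now and then, are a little off and sometimes report something else, mostly with a low value. They report only what shows in the picture. A call takes as long as a camera call.
- arm.spot_in(thing, camera): "xy" ([column, row] in pixels, amid what is visible of it).
- arm.masks_of(thing, camera): "pixels" (420x560 bool, what is visible of it) and "xy" ([column, row] in pixels, amid what is visible of it).
- arm.spot_point(thing, camera): "xy" ([column, row] in pixels: a listed point, or the origin of a listed thing).
The state is a dict: "t": time; "q": joint angles; "qd": joint speeds; "joint_efforts": joint torques, N m; "eef_pos": TCP position; "ee_rot": TCP orientation; "force": force on the tool from outside, world axes, zero at the start; "moment": the same for the moment, N m; "width": finger opening in m.
Only numpy, scipy, OpenCV 4.12 (cv2) and the standard library are available. Lean on these libraries where they do the work, as an engineer would, in place of code of your own. Each camera call takes 0.05 s, during which the arm holds its last target. There are 200 camera calls.

## Working session

There is one attempt and no reset: what is moved stays moved. The work goes in short steps, Python scripts to look and compute and a tool call to move; the robot and the scene stay as the last step left them, time stands still between calls to the robot, and variables do not carry over. Pictures are saved under pics/ and viewed, about 8 in all and at most 12, crops included, and the job is handed in when it is done.

Besides the shell and the picture viewer there is one more tool, called after "Call:" as a command line: name --pt "numbers of a row" for each row, then --argument value for the rest. move_arm: Moves the arm, as the interface text tells. Its arguments: {"type":"object","properties":{"deltas":{"type":"array","items":{"type":"array","items":{"type":"number"}}},"claw":{"type":"number"},"squeeze":{"type":"number"}},"required":["deltas"]}

```bash
mkdir -p pics; ls
cat > h.py <<'E'
import numpy as np, cv2
from scipy.spatial.transform import Rotation as R
from station import arm
def camT(name, st=None):
    c=arm.calibration(name); K=np.array(c["intrinsics"])
    if "T" in c: return K,np.array(c["T"]),c
    T=np.eye(4); T[:3,:3]=R.from_euler('xyz',st["ee_rot"]).as_matrix(); T[:3,3]=st["eef_pos"]
    return K,T@np.array(c["mount"]),c
def ray(name,xy,st=None):
    K,T,c=camT(name,st)
    d=np.array(c.get("distortion",np.zeros(5)),float).ravel()
    u=cv2.undistortPoints(np.array([[xy]],float),K,d)[0,0]
    v=T[:3,:3]@np.array([u[0],-u[1],-1]); return T[:3,3],v/np.linalg.norm(v)
def tri(rays):
    A=np.zeros((3,3));b=np.zeros(3)
    for o,v in rays:
        P=np.eye(3)-np.outer(v,v);A+=P;b+=P@o
    p=np.linalg.solve(A,b); return p,[float(np.linalg.norm(np.cross(v,p-o))) for o,v in rays]
def atz(r,z): o,v=r; return o+v*(z-o[2])/v[2]
def save(name,img): cv2.imwrite("pics/"+name+".png",img[:,:,::-1])
E
python3 - <<'E'
from h import *
np.set_printoptions(precision=4,suppress=True)
st=arm.get_state(); print(st, arm.tcp_to_grasp)
for c in ("scene","top","wrist"): print(c,arm.calibration(c).keys(),camT(c,st)[1][:3].tolist())
print(arm.calibration("wrist"))
ims=[]
for c in ("scene","top"):
    im=arm.grab_frame(c); save(c+"0",im)
    for n in ("collector","crank_axis","crank_grip","keyway","key","key_tip","key_block","pumpkin","glue_bottle","tool_cup","rotary_tool","brush","foam_plug","bit_tray"):
        r=arm.spot_point(n,c)
        print(c,n,[(np.round(q["xy"],1).tolist(),round(q["score"],2)) for q in r[:2]])
E
```

```text
pics
{'t': 0.0, 'q': array([ 1.3941,  0.3594,  0.0111, -0.0004, -1.2241, -0.2881]), 'qd': array([ 0.0002, -0.0015,  0.0003, -0.0007, -0.0011,  0.0011]), 'joint_efforts': array([ -0.0014, -58.2716,  29.3075,   6.9977,   0.0071,  -0.0002]), 'eef_pos': array([0.3025, 0.6032, 0.4037]), 'ee_rot': array([ 3.14  , -0.0001, -0.465 ]), 'force': array([0.2118, 0.2535, 1.0713]), 'moment': array([-0.0189, -0.0516, -0.0125]), 'width': 0.08733809719658378} 0.1593
scene dict_keys(['intrinsics', 'T']) [[0.7760859331242016, -0.4857136698761431, 0.40220996420052296, 0.9655961175570185], [0.6306118944244241, 0.593293759865353, -0.500331043525456, -0.6029402115350384], [0.004388965387872317, 0.6419382722663307, 0.7667437587503025, 1.0678144190925887]]
top dict_keys(['intrinsics', 'T']) [[-0.018333637540080164, 0.9955486524126104, -0.09244867989313942, 0.3913743392422925], [-0.9996535060704804, -0.019998569619194058, -0.017115052269332173, -0.033015621192448316], [-0.01888770858375056, 0.0921028658219789, 0.9955703473747266, 1.0923367736688223]]
wrist dict_keys(['intrinsics', 'mount']) [[-0.4486495409381
[... 1107 characters left out ...]
plug [([213.0, 238.2], 0.76), ([195.1, 287.3], 0.21)]
scene bit_tray []
top collector [([275.7, 184.2], 0.88)]
top crank_axis [([233.2, 172.2], 0.81), ([364.6, 124.5], 0.26)]
top crank_grip [([233.5, 213.4], 0.9), ([232.9, 172.6], 0.16)]
top keyway [([312.0, 205.5], 0.63)]
top key [([392.3, 225.9], 0.59), ([398.2, 236.6], 0.56)]
top key_tip [([391.7, 224.0], 0.72), ([276.2, 190.0], 0.54)]
top key_block [([392.2, 228.2], 0.56)]
top pumpkin []
top glue_bottle [([368.6, 124.3], 0.62)]
top tool_cup [([166.9, 146.2], 0.6)]
top rotary_tool [([384.1, 298.6], 0.83)]
top brush [([190.5, 278.3], 0.71)]
top foam_plug [([335.5, 268.2], 0.75), ([165.9, 148.3], 0.48)]
top bit_tray [([423.3, 147.2], 0.75)]
```

View pics/top0.png

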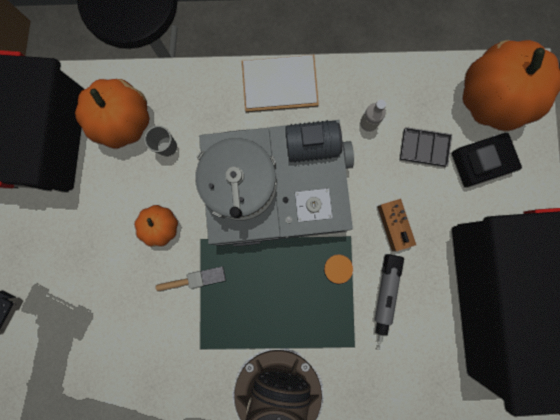

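View pics/scene0.png

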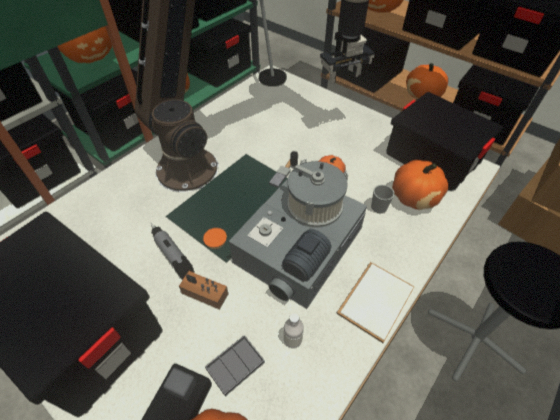

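Run:
```python
from h import *
np.set_printoptions(precision=4,suppress=True)
for n,s,t in (("axis",(320.3,172.8),(233.2,172.2)),("grip",(294.2,157.8),(233.5,213.4)),("keyway",(267.7,224.8),(312,205.5)),("collector",(295.3,247.8),(275.7,184.2))):
    print(n,*tri([ray("scene",s),ray("top",t)]))
print("block key",atz(ray("top",(391.7,225)),.07))
```

```text
axis [0.5545 0.0804 0.271 ] [0.0020842022707351767, 0.002084202270735108]
grip [0.4637 0.0773 0.2796] [0.0006623420954407371, 0.0006623420954406801]
keyway [ 0.4942 -0.0922  0.1466] [0.0038232191850729666, 0.0038232191850728673]
collector [ 0.5616 -0.0122 -0.002 ] [0.011492380937740167, 0.01149238093774032]
block key [ 0.4444 -0.3052  0.07  ]
```

The top view shows the collector: crank grip at (236,211), pivot at (233,173), key switch at (314,204). The key block is at (397,225), with the key bow near (405,238), on its robot end. Next I move over the crank and look with the wrist camera.

Call:
move_arm --pt "5 -20 15 0 0 -3.2" --pt "7 -29 15 0 0 -3.2" --pt "7 -29 12 0 0 -3.2" --pt "7 -29 12 0 0 -3.2" --pt "7 -29 12 0 0 -3.2" --claw 255 --squeeze 30

```text
t: 1.92
eef_pos: [0.3357, 0.466, 0.4712]
ee_rot: [-3.141, 0.0, -0.747]
force: [0.5, -0.5, 0.4]
width: 0.0595
```

Call:
move_arm --pt "7 -29 12 0 0 -3.2" --pt "7 -29 12 0 0 -3.2" --pt "7 -29 12 0 0 -3.2" --pt "7 -29 12 0 0 -3.2" --pt "7 -29 12 0 0 -3.2"

```text
t: 2.33
eef_pos: [0.3705, 0.3207, 0.5315]
ee_rot: [-3.141, 0.0, -1.026]
force: [0.7, -0.1, 0.2]
width: 0.0266
```

Call:
move_arm --pt "7 -29 4 0 0 -3.2" --pt "7 -29 4 0 0 -3.2" --pt "7 -29 0 0 0 -3.2" --pt "7 -29 0 0 0 -3.2" --pt "7 -29 0 0 0 -3.2"

```text
t: 2.75
eef_pos: [0.4054, 0.1757, 0.5391]
ee_rot: [-3.141, 0.001, -1.305]
force: [0.3, 0.6, 0.5]
width: 0.0009
```

Call:
move_arm --pt "7 -29 0 0 0 -3.2" --pt "7 -29 0 0 0 -3.2" --pt "7 -29 0 0 0 -3.2" --pt "5 -29 0 0 0 -3.0" --pt "0 -29 0 0 0 -2.8"

```text
t: 3.17
eef_pos: [0.4318, 0.0309, 0.5388]
ee_rot: [-3.141, 0.0, -1.574]
force: [1.5, 0.0, -1.1]
width: 0.0003
```

```bash
cat >> h.py <<'E'
def look(names,tag,show=False,cams=("wrist",)):
    out={}
    for c in cams:
        st=arm.get_state(); im=arm.grab_frame(c)
        if show: save(tag+"_"+c,im)
        for n in names:
            r=arm.spot_point(n,c)
            print(c,n,[(np.round(q["xy"],1).tolist(),round(q["score"],2)) for q in r[:3]])
            if r: out[(c,n)]=ray(c,r[0]["xy"],st)
    return out
E
python3 - <<'E'
from h import *
import pickle
np.set_printoptions(precision=4,suppress=True)
st=arm.get_state();print(st["eef_pos"],st["ee_rot"],st["q"],st["force"])
o=look(["crank_axis","crank_grip","keyway","key_tip"],"w1",True)
pickle.dump(o,open("o1.pkl","wb"))
for k,z in (("crank_axis",.252),("crank_grip",.2785),("keyway",.136)):
    if ("wrist",k) in o: print(k,atz(o[("wrist",k)],z))
E
```

```text
[0.4318 0.0309 0.5388] [-3.1412  0.0001 -1.574 ] [ 0.5306 -0.12   -0.2441  0.0001 -1.4463 -0.5338] [ 1.4731  0.0011 -1.118 ]
wrist crank_axis [([152.7, 263.7], 0.7)]
wrist crank_grip [([238.8, 269.9], 0.6)]
wrist keyway [([219.7, 70.8], 0.93)]
wrist key_tip []
crank_axis [0.5493 0.0818 0.252 ]
crank_grip [0.4643 0.0749 0.2785]
keyway [ 0.4957 -0.1005  0.136 ]
```

View pics/w1_wrist.png

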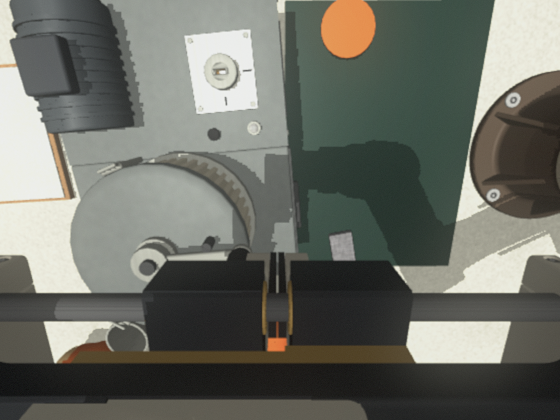

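The wrist view shows the grip just above the closed fingers at (238,255), the pivot at (150,265) and the keyhole at (220,71). I lower the closed fingers on the -y side of the grip and push it round the arc.

Call:
move_arm --pt "7 2 -18 0 0 0" --pt "7 2 -18 0 0 0" --pt "7 2 -18 0 0 0" --pt "7 2 -18 0 0 0" --pt "6 1 -18 0 0 0"

```text
t: 3.83
eef_pos: [0.4659, 0.0427, 0.4478]
ee_rot: [-3.141, 0.0, -1.569]
force: [1.5, 0.5, -0.2]
width: 0.0004
```

Call:
move_arm --pt "0 12 0 0 0 0" --pt "0 7.5 0 0 0 0" --pt "-1.3 8.7 0 0 0 -5.7" --pt "-1.3 8.7 0 0 0 -5.7" --pt "0.4 8.8 0 0 0 -5.7"

```text
t: 4.25
eef_pos: [0.4629, 0.0881, 0.4497]
ee_rot: [-3.141, -0.001, -1.873]
force: [1.6, -5.6, -3.8]
width: 0.0006
```

Call:
move_arm --pt "0.5 8.7 0 0 0 -5.7" --pt "2.2 8.5 0 0 0 -5.7" --pt "2.2 8.5 0 0 0 -5.7" --pt "3.8 7.9 0 0 0 -5.7" --pt "3.8 7.9 0 0 0 -5.7"

```text
t: 4.67
eef_pos: [0.4754, 0.1289, 0.45]
ee_rot: [-3.14, -0.002, -2.371]
force: [1.4, -9.7, -1.4]
width: 0.0007
```

Call:
move_arm --pt "5 7.2 0 0 0 -5.7" --pt "3.8 4.7 0 0 0 -4" --pt "2 2.5 0 0 0 0" --pt "0 0 0 0 0 0" --pt "0 0 0 0 0 0"

```text
t: 5.08
eef_pos: [0.4847, 0.1411, 0.4497]
ee_rot: [-3.138, -0.008, -2.536]
force: [-8.3, -16.0, 5.5]
width: 0.0001
```

Call:
move_arm --pt "1.5 1.2 0 0 0 0" --pt "1.5 1.2 0 0 0 0" --pt "0 0 0 0 0 0" --pt "0 0 0 0 0 0" --pt "0 0 0 0 0 0"

```text
t: 5.5
eef_pos: [0.4861, 0.142, 0.4496]
ee_rot: [-3.138, -0.013, -2.537]
force: [-19.2, -21.4, 12.7]
width: 0.0008
```

Run:
```python
from h import *
np.set_printoptions(precision=4,suppress=True)
st=arm.get_state();print(st["eef_pos"],st["ee_rot"],st["force"])
o=look(["crank_grip","crank_axis"],"w2",True,("top","scene"))
g=tri([o[("top","crank_grip")],o[("scene","crank_grip")]]);a=tri([o[("top","crank_axis")],o[("scene","crank_axis")]]) 
print(g,a); d=g[0]-a[0]; print(np.degrees(np.arctan2(d[1],-d[0])))
im=cv2.imread("pics/w2_top.png")[90:270,170:350]; cv2.imwrite("pics/c2.png",cv2.resize(im,None,fx=3,fy=3,interpolation=3))
```

```text
[0.4861 0.142  0.4496] [-3.1382 -0.0135 -2.5368] [-19.2458 -21.3572  12.6734]
top crank_grip []
top crank_axis [([231.7, 173.0], 0.76)]
scene crank_grip [([319.1, 151.0], 0.56)]
scene crank_axis [([317.6, 173.1], 0.95), ([207.0, 294.0], 0.24)]Traceback (most recent call last):
  File "<stdin>", line 5, in <module>
KeyError: ('top', 'crank_grip')
```

Run:
```python
from h import *
np.set_printoptions(precision=4,suppress=True)
g=atz(ray("scene",(319.1,151.0)),.285);print(g); d=g-np.array([.551,.081,.285]); print(np.hypot(*d[:2]),np.degrees(np.arctan2(d[1],-d[0]))+4.6)
```

```text
[0.5064 0.1432 0.285 ]
0.07655002562693014 58.98435038321892
```

Scene view puts the crank at about 59° with a hard rise in force, so it is at the stop. I release it upwards and move over to view the key switch.

Call:
move_arm --pt "-4 -4 6 0 0 0" --pt "-4 -5 35 0 0 0" --pt "0 0 38 0 0 0" --pt "0 0 10 0 0 4" --pt "0 0 0 0 0 7"

```text
t: 6.22
eef_pos: [0.4815, 0.1373, 0.5435]
ee_rot: [-3.139, 0.009, -2.34]
force: [0.1, 0.7, -0.4]
width: 0.0005
```

Call:
move_arm --pt "0 -10 0 0 0 7" --pt "0 -14 0 0 0 7" --pt "-2 -15 0 0 0 7" --pt "-2 -15 0 0 0 7" --pt "-2 -15 0 0 0 7" --claw 130

```text
t: 6.63
eef_pos: [0.4752, 0.0679, 0.5394]
ee_rot: [-3.139, 0.002, -1.726]
force: [-0.0, -0.8, -0.5]
width: 0.0279
```

Call:
move_arm --pt "-2 -15 0 0 0 7" --pt "-2 -15 0 0 0 7" --pt "-2 -15 0 0 0 7" --pt "-2 -15 0 0 0 7" --pt "-2 -15 0 0 0 7"

```text
t: 7.05
eef_pos: [0.4653, -0.0072, 0.5395]
ee_rot: [-3.139, -0.0, -1.115]
force: [-0.8, 0.2, -0.3]
width: 0.0428
```

Call:
move_arm --pt "-2 -15 -6 0 0 7" --pt "-2 -15 -6 0 0 7" --pt "-2 -15 -6 0 0 7" --pt "-2 -15 -6 0 0 7" --pt "-2 -15 -6 0 0 7"

```text
t: 7.47
eef_pos: [0.4556, -0.0822, 0.5092]
ee_rot: [-3.14, -0.002, -0.504]
force: [1.1, -0.3, 0.4]
width: 0.0433
```

Call:
move_arm --pt "-2 -10 -6 0 0 7" --pt "-1 -5 -6 0 0 2" --pt "-1 0 -6 0 0 0" --pt "0 0 0 0 0 0" --pt "0 0 0 0 0 0"

```text
t: 7.88
eef_pos: [0.4518, -0.0968, 0.4904]
ee_rot: [-3.141, -0.001, -0.355]
force: [0.4, -0.5, 0.1]
width: 0.0432
```

Run:
```python
from h import *
import pickle
np.set_printoptions(precision=4,suppress=True)
st=arm.get_state();print(st["eef_pos"],st["ee_rot"],st["q"],st["force"])
o=look(["keyway","crank_axis","crank_grip","key_tip"],"w3",True)
pickle.dump(o,open("o3.pkl","wb"))
o1=pickle.load(open("o1.pkl","rb"))
for k,z in (("crank_axis",.252),("crank_grip",.2785),("keyway",.136)):
    K=("wrist",k)
    if K in o: print(k,atz(o[K],z),*tri([o[K],o1[K]]))
look(["crank_grip","crank_axis"],"w3",True,("top",))
```

```text
[ 0.4518 -0.0968  0.4904] [-3.1412 -0.0008 -0.3555] [ 0.217  -0.0505 -0.2886  0.0001 -1.3318  0.9983] [ 0.4119 -0.4847  0.0988]
wrist keyway [([263.6, 155.6], 0.81)]
wrist crank_axis []
wrist crank_grip [([449.1, 141.1], 0.59)]
wrist key_tip [([444.8, 138.4], 0.6)]
crank_grip [ 0.4778 -0.2181  0.2785] [ 0.4846 -0.0781  0.5286] [0.0595931110895707, 0.05959311108957063]
keyway [ 0.4956 -0.0986  0.136 ] [ 0.4955 -0.0994  0.1398] [0.0007148961245441022, 0.0007148961245441177]
top crank_grip []
top crank_axis [([232.6, 175.1], 0.8)]
```

View pics/w3_wrist.png

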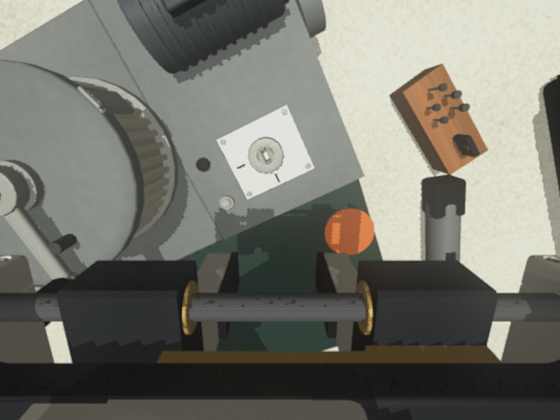

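Run:
```python
from h import *
np.set_printoptions(precision=4,suppress=True)
st=arm.get_state()
r=lambda p,z:atz(ray("wrist",p,st),z)
print("bow",r((465,147),.082), atz(ray("top",(405,238)),.07))
for a,b,z in (((305,40),(362,178),.12),((362,178),(140,270),.12),((443,65),(487,150),.05)):
    d=r(b,z)-r(a,z);print(np.degrees(np.arctan2(d[1],d[0])))
# plate edges by min area rect of the white plate
im=cv2.imread("pics/w3_wrist.png"); m=(im.min(2)>195).astype(np.uint8); 
n,l,s,c=cv2.connectedComponentsWithStats(m)
k=[i for i in range(1,n) if s[i][0]<=240<=s[i][0]+s[i][2] and s[i][1]<=150<=s[i][1]+s[i][3] and 1500<s[i][4]<9000]
for i in k:
    pts=np.argwhere(l==i)[:,::-1].astype(np.float32)
    W=np.array([r(p,.121)[:2] for p in pts],np.float32); print(s[i],cv2.minAreaRect(W*1000))
```

```text
bow [ 0.4145 -0.3298  0.082 ] [ 0.4101 -0.3379  0.07  ]
-174.27304198955883
93.09315670820378
-164.41165370965274Traceback (most recent call last):
  File "<stdin>", line 14, in <module>
  File "<stdin>", line 4, in <lambda>
  File "h.py", line 10, in ray
    K,T,c=camT(name,st)
          ~~~~^^^^^^^^^
  File "h.py", line 5, in camT
    c=arm.calibration(name); K=np.array(c["intrinsics"])
ValueError: time passes only in moves, steps and waits
```

Call:
move_arm --pt "-4 -20 -5 0 0 4" --pt "-4 -24 -10 0 0 4" --pt "-4 -24 -10 0 0 4" --pt "-4 -24 -10 0 0 4" --pt "-4 -24 -10 0 0 4"

```text
t: 8.7
eef_pos: [0.4313, -0.2147, 0.4444]
ee_rot: [3.141, -0.0, -0.002]
force: [0.7, 0.4, 0.1]
width: 0.0433
```

Call:
move_arm --pt "-4 -24 -10 0 0 4" --pt "-4 -24 -15 0 0 4" --pt "-4 -24 -15 0 0 4" --pt "-4 -24 -15 0 0 4.4" --pt "-4 -19 -15 0 0 0"

```text
t: 9.12
eef_pos: [0.4113, -0.3302, 0.3739]
ee_rot: [3.141, 0.0, 0.285]
force: [0.9, 0.3, 0.4]
width: 0.0433
```

Run:
```python
from h import *
import pickle
np.set_printoptions(precision=4,suppress=True)
st=arm.get_state();print(st["eef_pos"],st["ee_rot"],st["q"])
o=look(["key","key_tip","key_block"],"w4",True)
st=arm.get_state();m=arm.masks_of("key","wrist")
for q in m: print(q["xy"],q["score"],q["pixels"].sum())
pickle.dump((st,m,o),open("o4.pkl","wb"))
```

```text
[ 0.4113 -0.3302  0.3739] [3.1414 0.     0.2846] [-0.3042  0.1395 -0.3567  0.0002 -1.0745  2.1595]
wrist key [([284.2, 192.2], 0.59)]
wrist key_tip []
wrist key_block [([283.9, 161.3], 0.98)]
[287.1, 203.0] 0.9 370
[246.9, 247.7] 0.37 1961
```

View pics/w4_wrist.png

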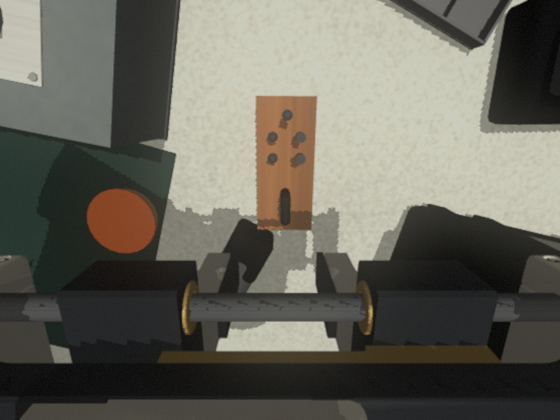

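```bash
cat >> h.py <<'E'
def fast(st):
    K,T,_=camT("wrist",st)
    def f(p,z):
        v=T[:3,:3]@np.array([(p[0]-K[0,2])/K[0,0],-(p[1]-K[1,2])/K[1,1],-1]); return T[:3,3]+v*(z-T[2,3])/v[2]
    return f
E
python3 - <<'E'
from h import *
import pickle
np.set_printoptions(precision=4,suppress=True)
st,m,o=pickle.load(open("o4.pkl","rb")); f=fast(st)
C=[f(p,.05) for p in ((257,96),(317,96),(312,229),(258,230))]
for i,j in ((2,1),(3,0),(0,1),(3,2)):
    d=C[j]-C[i];print(np.linalg.norm(d),np.degrees(np.arctan2(d[1],d[0])))
c=sum(C)/4;print("block c",c)
a=np.radians(16.3)
print("key from block",c-[.035*np.cos(a),.035*np.sin(a),0])
px=m[0]["pixels"]; pts=np.argwhere(px)[:,::-1]; print(pts.min(0),pts.max(0))
im=cv2.imread("pics/w4_wrist.png"); sub=im[175:240,265:310].max(2)
ys,xs=np.nonzero(sub<70); print(xs.min()+265,xs.max()+265,ys.min()+175,ys.max()+175,len(xs))
for z in (.082,.066,.05): print(z,f((285.5,206),z))
W=np.array([f(p,.082)[:2]*1000 for p in np.c_[xs+265,ys+175]],np.float32); print(cv2.minAreaRect(W))
W=np.array([f(p,.082)[:2]*1000 for p in pts],np.float32); print(cv2.minAreaRect(W))
E
```

```text
0.129634049352451 15.83379037042883
0.13076359090111647 15.319542933053885
0.05502480948413601 -74.05422940848618
0.05621183105222108 -72.91053926720336
block c [ 0.4459 -0.3287  0.05  ]
key from block [ 0.4123 -0.3385  0.05  ]
[279 189] [290 225]
265 289 189 239 376
0.082 [ 0.4161 -0.3361  0.082 ]
0.066 [ 0.4119 -0.3378  0.066 ]
0.05 [ 0.4077 -0.3395  0.05  ]
((405.10791015625, -334.9250183105469), (17.807415008544922, 51.8077278137207), 84.29975891113281)
((414.6849670410156, -335.595703125), (34.117149353027344, 9.992228507995605), 16.06203842163086)
```

Call:
move_arm --pt "0.5 -2.5 -20 0 0 -0.4" --pt "0.5 -2.5 -25 0 0 0" --pt "0.5 -2.5 -25 0 0 0" --pt "0 0 -14 0 0 0" --pt "0 0 0 0 0 0"

```text
t: 9.78
eef_pos: [0.4128, -0.335, 0.2886]
ee_rot: [-3.139, 0.003, 0.274]
force: [-1.1, 0.5, 0.4]
width: 0.043
```

Run:
```python
from h import *
import pickle
np.set_printoptions(precision=4,suppress=True)
st=arm.get_state();print(st["eef_pos"],st["ee_rot"],st["q"])
im=arm.grab_frame("wrist"); m=arm.masks_of("key","wrist"); f=fast(st)
save("w5",im)
px=m[0]["pixels"]; pts=np.argwhere(px)[:,::-1]; print(m[0]["score"],pts.min(0),pts.max(0),len(pts))
for z in (.082,.078): print(z,cv2.minAreaRect(np.array([f(p,z)[:2]*1000 for p in pts],np.float32)))
for row in range(pts[:,1].min(),pts[:,1].max()+1,6):
    r=pts[pts[:,1]==row][:,0]; print(row,r.min(),r.max())
cv2.imwrite("pics/w5c.png",cv2.resize(im[180:300,190:370,::-1],None,fx=4,fy=4,interpolation=2))
```

```text
[ 0.4128 -0.335   0.2886] [-3.1391  0.0026  0.274 ] [-0.3129  0.2337 -0.457  -0.0008 -0.8837  2.1582]
0.72 [274 213] [287 265] 638
0.082 ((416.9596862792969, -336.109375), (36.1489372253418, 8.461265563964844), 16.23417854309082)
0.078 ((415.4125061035156, -336.5842590332031), (36.91964340209961, 8.641661643981934), 16.234210968017578)
213 280 282
219 275 286
225 275 286
231 275 287
237 275 287
243 274 287
249 275 287
255 275 286
261 276 286
```

View pics/w5c.png

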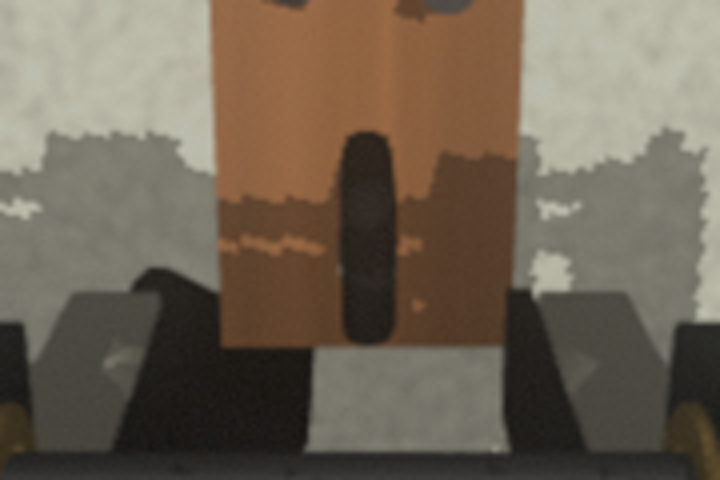

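Call:
move_arm --pt "0.2 -2 -18 -0.2 0 0.5" --pt "0 0 -18 0 0 0" --pt "0 0 -14 0 0 0" --pt "0 0 -7.5 0 0 0" --pt "0 0 0 0 0 0"

```text
t: 10.3
eef_pos: [0.4136, -0.3379, 0.2332]
ee_rot: [3.138, 0.001, 0.283]
force: [-0.4, -0.0, 0.3]
width: 0.0427
```

Call:
move_arm --pt "0 0 0 0 0 0" --pt "0 0 0 0 0 0" --pt "0 0 0 0 0 0" --pt "0 0 0 0 0 0" --pt "0 0 0 0 0 0" --claw 255 --squeeze 60

```text
t: 10.72
eef_pos: [0.4135, -0.3382, 0.2338]
ee_rot: [3.138, 0.0, 0.282]
force: [0.5, 0.6, -0.3]
width: 0.0151
```

Call:
move_arm --pt "0 0 0 0 0 0" --pt "0 0 0 0 0 0" --pt "0 0 0 0 0 0" --pt "0 0 0 0 0 0" --pt "0 0 0 0 0 0"

```text
t: 11.13
eef_pos: [0.4134, -0.338, 0.2335]
ee_rot: [3.138, 0.001, 0.282]
force: [-1.2, 3.2, 5.4]
width: 0.0088
```

Run:
```python
from h import *
np.set_printoptions(precision=4,suppress=True)
st=arm.get_state()
for k in("eef_pos","ee_rot","force","moment","width"):print(k,st[k])
```

```text
eef_pos [ 0.4134 -0.338   0.2335]
ee_rot [3.1383 0.0008 0.2823]
force [-1.1553  3.1716  5.4217]
moment [ 1.3726  0.2759 -0.0254]
width 0.008844694257378717
```

Call:
move_arm --pt "0 0 8 0 0 0" --pt "0 0 12 0 0 0" --pt "0 0 15 0 0 0" --pt "0 0 20 0 0 0" --pt "0 0 20 0 0 0"

```text
t: 11.55
eef_pos: [0.4131, -0.3382, 0.309]
ee_rot: [3.139, 0.002, 0.282]
force: [0.6, 0.4, -0.1]
width: 0.0084
```

Call:
move_arm --pt "0 0 20 0 0 0" --pt "0 0 25 0 0 0" --pt "0 0 25 0 0 0" --pt "0 0 20 0 0 0" --pt "0 0 0 0 0 0"

```text
t: 11.97
eef_pos: [0.414, -0.3388, 0.4032]
ee_rot: [3.133, -0.004, 0.283]
force: [0.7, -0.4, 0.6]
width: 0.0083
```

Run:
```python
from h import *
np.set_printoptions(precision=4,suppress=True)
st=arm.get_state()
for k in("eef_pos","ee_rot","force","moment","width"):print(k,st[k])
im=arm.grab_frame("wrist");save("w6",im)
for n in("key_tip","key"): print(n,[(q["xy"],q["score"]) for q in arm.spot_point(n,"wrist")[:2]])
cv2.imwrite("pics/w6c.png",cv2.resize(im[150:360,170:400,::-1],None,fx=3,fy=2.8,interpolation=2))
```

```text
eef_pos [ 0.414  -0.3388  0.4032]
ee_rot [ 3.1328 -0.0041  0.2828]
force [ 0.7252 -0.4002  0.6226]
moment [-0.1173 -0.1777 -0.0373]
width 0.008284249851617536
key_tip [([274.8, 239.1], 0.81)]
key [([279.2, 241.1], 0.84), ([275.2, 155.9], 0.25)]
```

View pics/w6c.png

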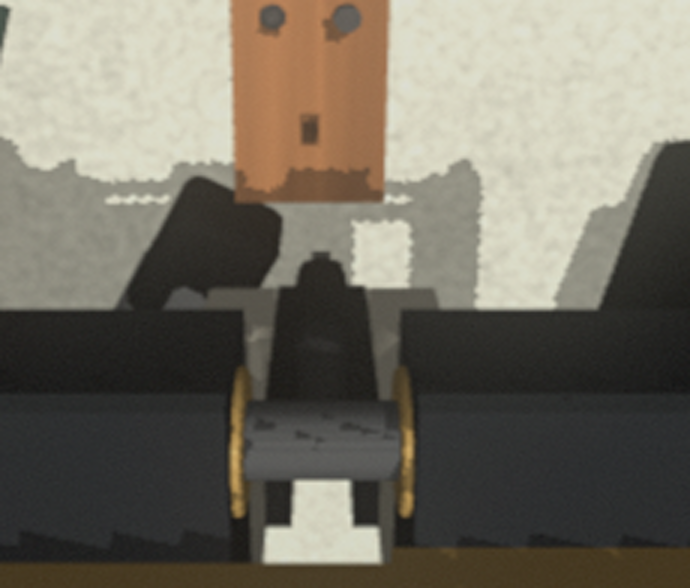

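Key is held in the jaws, blade showing at (276,236), and the empty slot in the block is at (273,196). I use that slot as a reference for how the key sits in the tool. Next I move over the keyway.

Call:
move_arm --pt "8 20 12 0 0 -1.3" --pt "9 26 11 0 0 -1.3" --pt "9 28 11 0 0 -1.3" --pt "9 28 11 0 0 -1.3" --pt "9 28 11 0 0 -1.3"

```text
t: 12.53
eef_pos: [0.4573, -0.207, 0.4534]
ee_rot: [3.139, 0.003, 0.167]
force: [0.8, 0.1, 0.2]
width: 0.0085
```

Call:
move_arm --pt "9 28 11 0 0 -1.3" --pt "9 28 10 0 0 -1.3" --pt "9 26 9 0 0 -1.3" --pt "9 26 0 0 0 -1.3" --pt "1 1 0 0 0 0"

```text
t: 12.95
eef_pos: [0.4954, -0.0961, 0.4834]
ee_rot: [3.139, 0.002, 0.079]
force: [0.7, -0.1, -0.3]
width: 0.0086
```

Call:
move_arm --pt "0 0 0 0 0 0" --pt "0 0 0 0 0 0" --pt "0 0 0 0 0 0" --pt "0 0 0 0 0 0" --pt "0 0 0 0 0 0"

```text
t: 13.37
eef_pos: [0.4941, -0.0999, 0.4839]
ee_rot: [3.138, 0.001, 0.077]
force: [-0.4, -0.3, -0.4]
width: 0.0089
```

Run:
```python
from h import *
np.set_printoptions(precision=4,suppress=True)
st=arm.get_state()
for k in("eef_pos","ee_rot","force"):print(k,st[k])
im=arm.grab_frame("wrist");save("w7",im)
f=fast(st)
for n in("keyway","key_tip"):
  for q in arm.spot_point(n,"wrist")[:2]: print(n,q["xy"],q["score"],f(q["xy"],.136))
cv2.imwrite("pics/w7c.png",cv2.resize(im[130:250,200:350,::-1],None,fx=5,fy=5,interpolation=2))
s0=dict(eef_pos=[.414,-.3388,.4032],ee_rot=[3.1328,-.0041,.2828])
# slot centroid in w6
a=cv2.imread("pics/w6.png")[185:208,262:285]
g=a.astype(float).sum(2); w=np.clip(260-g,0,None); yy,xx=np.mgrid[185:208,262:285]
p=((w*xx).sum()/w.sum(),(w*yy).sum()/w.sum()); print("slot px",p,w.sum(), fast(s0)(p,.05))
```

```text
eef_pos [ 0.4941 -0.0999  0.4839]
ee_rot [3.1382 0.0015 0.0768]
force [-0.4015 -0.2829 -0.4148]
keyway [274.7, 192.6] 0.93 [ 0.4959 -0.0991  0.136 ]
key_tip [274.2, 240.6] 0.7 [ 0.4401 -0.1027  0.136 ]
slot px (np.float64(272.9206557377049), np.float64(196.44655737704917)) 1525.0 [ 0.4121 -0.3385  0.05  ]
```

View pics/w7c.png

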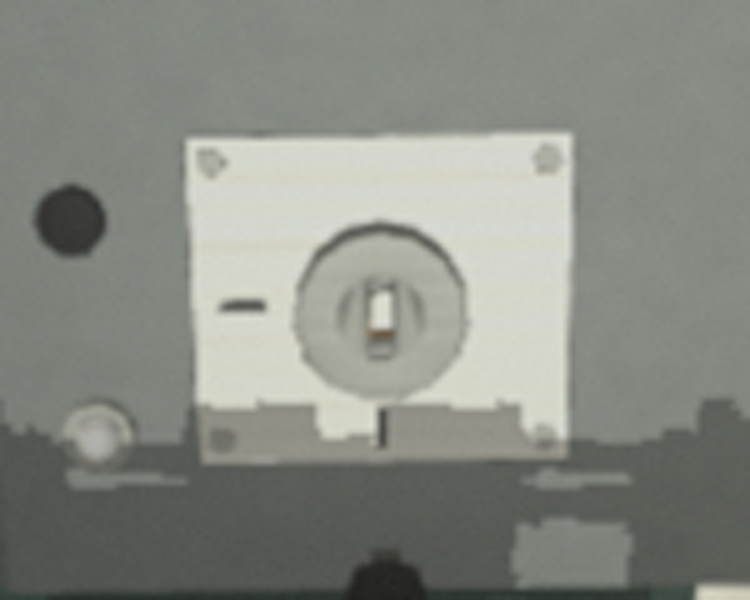

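Call:
move_arm --pt "0.6 -0.1 -22 0 0 1" --pt "0.6 -0.1 -25 0 0 0" --pt "0.6 -0.1 -25 0 0 0" --pt "0.6 -0.1 -18 0 0 0" --pt "0 0 0 0 0 0"

```text
t: 13.93
eef_pos: [0.4956, -0.0998, 0.3905]
ee_rot: [3.139, 0.007, 0.095]
force: [-1.4, -0.5, -1.8]
width: 0.0085
```

Call:
move_arm --pt "0 0 0 0 0 0" --pt "0 0 0 0 0 0" --pt "0 0 0 0 0 0" --pt "0 0 0 0 0 0" --pt "0 0 0 0 0 0"

```text
t: 14.35
eef_pos: [0.4969, -0.0995, 0.3952]
ee_rot: [3.138, -0.001, 0.096]
force: [0.1, 0.5, -1.1]
width: 0.0086
```

Run:
```python
from h import *
np.set_printoptions(precision=4,suppress=True)
s7=dict(eef_pos=[.4941,-.0999,.4839],ee_rot=[3.1382,.0015,.0768])
st=arm.get_state()
for k in("eef_pos","ee_rot","force"):print(k,st[k])
im=arm.grab_frame("wrist");save("w8",im)
f=fast(st)
for q in arm.spot_point("keyway","wrist")[:1]+arm.spot_point("key_tip","wrist")[:1]: print(q["xy"],q["score"],f(q["xy"],.136))
print("w7 manual",fast(s7)((276.3,193.3),.136))
cv2.imwrite("pics/w8c.png",cv2.resize(im[170:270,210:340,::-1],None,fx=6,fy=6,interpolation=2))
```

```text
eef_pos [ 0.4969 -0.0995  0.3952]
ee_rot [ 3.1382 -0.0008  0.0956]
force [ 0.054   0.482  -1.0848]
[274.7, 223.0] 0.85 [ 0.495  -0.0993  0.136 ]
[275.1, 239.3] 0.86 [ 0.4808 -0.1009  0.136 ]
w7 manual [ 0.4952 -0.1008  0.136 ]
```

View pics/w8c.png

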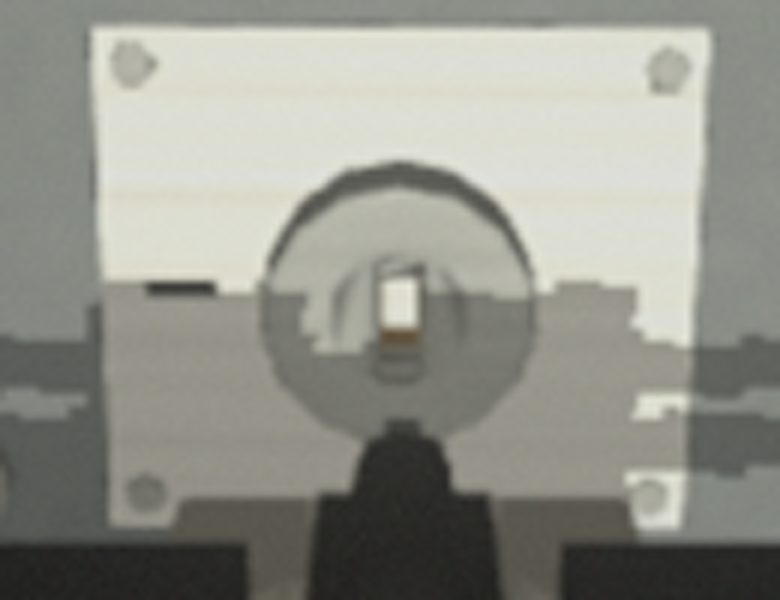

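Run:
```python
from h import *
np.set_printoptions(precision=4,suppress=True)
st=dict(eef_pos=[.4969,-.0995,.3952],ee_rot=[3.1382,-.0008,.0956]); f=fast(st)
print("hole",f((276.6,223.5),.136)); 
for row in (239.3,241): print("tip",f((277.0,row),.1777))
o=R.from_euler('z',.0956).apply([-.00139,-.00012,0]);print("key pred",np.array(st["eef_pos"])+o)
print("axis pt at 0.2175 (tilt)",np.array(st["eef_pos"])+R.from_euler('xyz',st["ee_rot"]).apply([0,0,.2175]))
```

```text
hole [ 0.4946 -0.1008  0.136 ]
tip [ 0.4975 -0.1008  0.1777]
tip [ 0.4962 -0.1009  0.1777]
key pred [ 0.4955 -0.0998  0.3952]
axis pt at 0.2175 (tilt) [ 0.4971 -0.1002  0.1777]
```

The picture shows the keyhole at (276.6,223.5), with the blade tip in line laterally and the plate square to the image. I descend to the hole.

Call:
move_arm --pt "-0.4 0 -12 0 0 0" --pt "0 0 -12 0 0 0" --pt "0 0 -9 0 0 0" --pt "0 0 -4 0 0 0" --pt "0 0 0 0 0 0"

```text
t: 14.92
eef_pos: [0.4961, -0.0995, 0.3563]
ee_rot: [3.138, 0.003, 0.095]
force: [-1.0, -0.6, -1.7]
width: 0.0084
```

Call:
move_arm --pt "0 0 -3 0 0 0" --pt "0 0 -3 0 0 0" --pt "0 0 -2 0 0 0" --pt "0 0 0 0 0 0" --pt "0 0 0 0 0 0"

```text
t: 15.33
eef_pos: [0.4964, -0.0995, 0.3493]
ee_rot: [3.138, 0.001, 0.095]
force: [0.1, -0.4, 0.0]
width: 0.0086
```

Run:
```python
from h import *
np.set_printoptions(precision=4,suppress=True)
st=arm.get_state()
for k in("eef_pos","ee_rot","force","moment","width"):print(k,st[k])
```

```text
eef_pos [ 0.4964 -0.0995  0.3493]
ee_rot [3.1382 0.0009 0.0955]
force [ 0.1319 -0.3863  0.0119]
moment [-0.0134  0.0394  0.0462]
width 0.008582794978313074
```

Call:
move_arm --pt "0 0 -2 0 0 0" --pt "0 0 -2 0 0 0" --pt "0 0 -2 0 0 0" --pt "0 0 0 0 0 0" --pt "0 0 0 0 0 0"

```text
t: 15.75
eef_pos: [0.4963, -0.0995, 0.343]
ee_rot: [3.138, 0.001, 0.095]
force: [0.7, 0.0, 0.5]
width: 0.0088
```

Call:
move_arm --pt "0 0 -2 0 0 0" --pt "0 0 -2 0 0 0" --pt "0 0 -1 0 0 0" --pt "0 0 0 0 0 0" --pt "0 0 0 0 0 0"

```text
t: 16.17
eef_pos: [0.4964, -0.0995, 0.3381]
ee_rot: [3.138, 0.001, 0.095]
force: [1.1, 0.1, -0.2]
width: 0.0089
```

Run:
```python
from h import *
np.set_printoptions(precision=4,suppress=True)
st=arm.get_state()
for k in("eef_pos","ee_rot","force","moment","width"):print(k,st[k])
```

```text
eef_pos [ 0.4964 -0.0995  0.3381]
ee_rot [3.1382 0.0012 0.0955]
force [ 1.0637  0.1371 -0.1795]
moment [-0.0649 -0.0079  0.0046]
width 0.008922145319080563
```

Call:
move_arm --pt "0 0 -1.5 0 0 0" --pt "0 0 -1.5 0 0 0" --pt "0 0 -1 0 0 0" --pt "0 0 0 0 0 0" --pt "0 0 0 0 0 0"

```text
t: 16.58
eef_pos: [0.4959, -0.0997, 0.3338]
ee_rot: [3.138, 0.002, 0.095]
force: [-3.3, -0.2, -0.1]
width: 0.0085
```

Call:
move_arm --pt "0 0 -1.5 0 0 0" --pt "0 0 -1.5 0 0 0" --pt "0 0 -1 0 0 0" --pt "0 0 0 0 0 0" --pt "0 0 0 0 0 0"

```text
t: 17.0
eef_pos: [0.4959, -0.0997, 0.3299]
ee_rot: [3.138, 0.002, 0.095]
force: [-5.2, -0.6, 1.7]
width: 0.0084
```

Run:
```python
from h import *
np.set_printoptions(precision=4,suppress=True)
st=arm.get_state()
for k in("eef_pos","ee_rot","force","moment","width"):print(k,st[k])
```

```text
eef_pos [ 0.4959 -0.0997  0.3299]
ee_rot [3.1382 0.0023 0.0953]
force [-5.189  -0.5865  1.6666]
moment [-0.4657  1.9497 -0.0293]
width 0.008353199297102999
```

Call:
move_arm --pt "-0.8 0 0 0 0 0" --pt "0 0 -1.5 0 0 0" --pt "0 0 -1.5 0 0 0" --pt "0 0 0 0 0 0" --pt "0 0 0 0 0 0"

```text
t: 17.42
eef_pos: [0.4956, -0.0995, 0.327]
ee_rot: [3.138, 0.001, 0.095]
force: [-3.2, -0.8, 0.6]
width: 0.0087
```

Run:
```python
from h import *
np.set_printoptions(precision=4,suppress=True)
st=arm.get_state()
for k in("eef_pos","ee_rot","force","moment","width"):print(k,st[k])
```

```text
eef_pos [ 0.4956 -0.0995  0.327 ]
ee_rot [3.1383 0.001  0.0954]
force [-3.1632 -0.8001  0.6284]
moment [-0.5565  1.3409  0.0152]
width 0.008694349036700202
```

Call:
move_arm --pt "-0.4 0 -1 0 0 0" --pt "0 0 -1.5 0 0 0" --pt "0 0 -1.5 0 0 0" --pt "0 0 0 0 0 0" --pt "0 0 0 0 0 0"

```text
t: 17.83
eef_pos: [0.4954, -0.0995, 0.3233]
ee_rot: [3.138, 0.0, 0.096]
force: [-2.9, -1.5, 2.8]
width: 0.0088
```

Call:
move_arm --pt "-0.2 0 -1 0 0 0" --pt "0 0 -1 0 0 0" --pt "0 0 0 0 0 0" --pt "0 0 0 0 0 0" --pt "0 0 0 0 0 0"

```text
t: 18.25
eef_pos: [0.4953, -0.0996, 0.3218]
ee_rot: [3.138, -0.001, 0.095]
force: [-4.1, -1.3, 7.3]
width: 0.0087
```

Run:
```python
from h import *
np.set_printoptions(precision=4,suppress=True)
st=arm.get_state()
for k in("eef_pos","ee_rot","force","moment","width"):print(k,st[k])
im=arm.grab_frame("wrist");save("w9",im)
cv2.imwrite("pics/w9c.png",cv2.resize(im[170:300,200:350,::-1],None,fx=5,fy=4.5,interpolation=2))
```

```text
eef_pos [ 0.4953 -0.0996  0.3218]
ee_rot [ 3.1381 -0.0005  0.0955]
force [-4.1398 -1.2657  7.2648]
moment [-0.1834  1.5173  0.038 ]
width 0.008673851552877926
```

View pics/w9c.png

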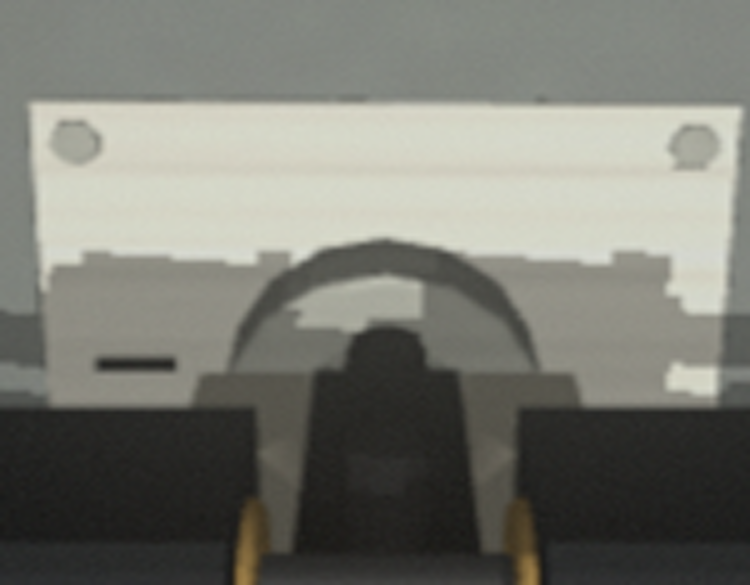

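Call:
move_arm --pt "5.2 0.5 -0.6 -0.14 1.5 0" --pt "-5.2 -0.5 -0.4 0.14 -1.5 0" --pt "-5.2 -0.5 -0.6 0.14 -1.5 0" --pt "5.2 0.5 -0.4 -0.14 1.5 0" --pt "0 0 0 0 0 0"

```text
t: 18.72
eef_pos: [0.4954, -0.0997, 0.3195]
ee_rot: [3.138, 0.001, 0.096]
force: [-3.4, -4.4, 5.9]
width: 0.0086
```

Run:
```python
from h import *
np.set_printoptions(precision=4,suppress=True)
st=arm.get_state()
for k in("eef_pos","ee_rot","force","moment","width"):print(k,st[k])
```

```text
eef_pos [ 0.4954 -0.0997  0.3195]
ee_rot [3.1379 0.0009 0.0958]
force [-3.426  -4.374   5.9296]
moment [-0.8841  1.1289  0.0962]
width 0.008618473426064583
```

Call:
move_arm --pt "5.2 0.5 -0.6 -0.14 1.5 0" --pt "-5.2 -0.5 -0.5 0.14 -1.5 0" --pt "-5.2 -0.5 -0.6 0.14 -1.5 0" --pt "5.2 0.5 -0.5 -0.14 1.5 0" --pt "0 0 0 0 0 0"

```text
t: 19.13
eef_pos: [0.4955, -0.0997, 0.3193]
ee_rot: [3.137, -0.0, 0.097]
force: [-12.2, 0.0, 27.0]
width: 0.0087
```

Run:
```python
from h import *
np.set_printoptions(precision=4,suppress=True)
st=arm.get_state()
for k in("eef_pos","ee_rot","force","moment","width"):print(k,st[k])
```

```text
eef_pos [ 0.4955 -0.0997  0.3193]
ee_rot [ 3.1371 -0.0001  0.0966]
force [-12.1519   0.0055  26.9576]
moment [0.5477 4.3481 0.154 ]
width 0.008670784912922858
```

Hard stop at TCP z 0.3193 (home predicted at 0.3195) with 27 N, so the key is home. I ease off and start the clockwise turn.

Call:
move_arm --pt "-0.6 0 1.2 0 0 0" --pt "0 0 0 0 0 0" --pt "0 0 0 0 0 -5" --pt "0 0 0 0 0 -5" --pt "0 0 0 0 0 -5"

```text
t: 19.55
eef_pos: [0.4952, -0.0993, 0.3194]
ee_rot: [3.139, -0.002, -0.17]
force: [-4.1, 1.4, 12.1]
width: 0.0086
```

Call:
move_arm --pt "0 -0.1 0 0 0 -5" --pt "0 -0.1 0 0 0 -5" --pt "0 -0.1 0 0 0 -5" --pt "0 0 0 0 0 0" --pt "0 0 0 0 0 0"

```text
t: 19.97
eef_pos: [0.4953, -0.0994, 0.3194]
ee_rot: [3.14, -0.002, -0.428]
force: [-4.0, 2.7, 12.2]
width: 0.0085
```

Run:
```python
from h import *
np.set_printoptions(precision=4,suppress=True)
st=arm.get_state()
for k in("eef_pos","ee_rot","force","moment","width","q"):print(k,st[k])
```

```text
eef_pos [ 0.4953 -0.0994  0.3194]
ee_rot [ 3.14   -0.0019 -0.4281]
force [-4.0445  2.6659 12.2301]
moment [0.862  1.5363 0.0331]
width 0.008476081858888478
q [ 0.1923  0.1551 -0.478   0.003  -0.9371  0.9486]
```

Call:
move_arm --pt "-0.3 -0.2 0 0 0 -5" --pt "-0.2 -0.2 0 0 0 -5" --pt "-0.2 -0.2 0 0 0 -5" --pt "-0.2 -0.2 0 0 0 -5" --pt "0 -0.2 0 0 0 -5"

```text
t: 20.38
eef_pos: [0.495, -0.0999, 0.3194]
ee_rot: [-3.14, -0.001, -0.868]
force: [-1.3, 5.9, 9.7]
width: 0.0086
```

Call:
move_arm --pt "0 0 0 0 0 -5" --pt "0 0 0 0 0 -5" --pt "0 0 0 0 0 -5" --pt "0 0 0 0 0 -5" --pt "0 0 0 0 0 -5"

```text
t: 20.8
eef_pos: [0.4952, -0.0999, 0.3195]
ee_rot: [-3.139, 0.001, -1.304]
force: [-0.7, 4.9, 8.4]
width: 0.0088
```

Call:
move_arm --pt "0 0 0 0 0 -5" --pt "0 0 0 0 0 -5" --pt "0 0 0 0 0 -4" --pt "0 0 0 0 0 0" --pt "0 0 0 0 0 0"

```text
t: 21.22
eef_pos: [0.4952, -0.0999, 0.3194]
ee_rot: [-3.139, 0.002, -1.545]
force: [-1.2, 5.7, 8.8]
width: 0.0087
```

Run:
```python
from h import *
np.set_printoptions(precision=4,suppress=True)
st=arm.get_state()
for k in("eef_pos","ee_rot","force","moment","width","q"):print(k,st[k])
im=arm.grab_frame("wrist");save("w10",im)
t=arm.grab_frame("top");save("t10",t)
a=cv2.resize(im[170:420,130:430,::-1],(600,500)); cv2.imwrite("pics/w10c.png",a)
```

```text
eef_pos [ 0.4952 -0.0999  0.3194]
ee_rot [-3.1393  0.0021 -1.5446]
force [-1.1556  5.6552  8.8408]
moment [1.901  0.1854 0.1896]
width 0.008733122711562014
q [ 0.1896  0.155  -0.4759 -0.0021 -0.9373 -0.1621]
```

View pics/w10c.png

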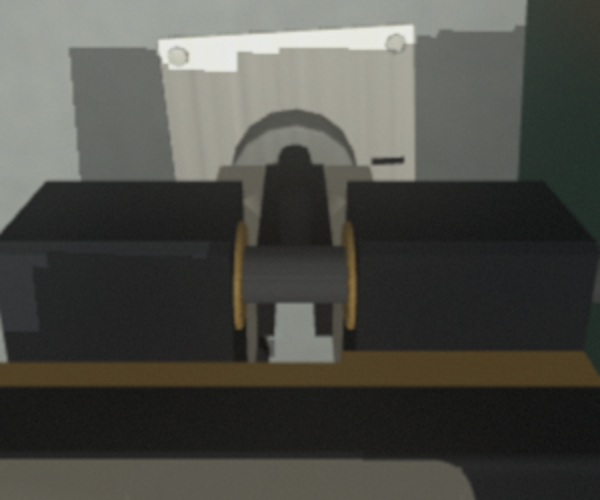

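Call:
move_arm --pt "0 0 0 0 0 -1.5" --pt "0 0 0 0 0 -1.5" --pt "0 0 0 0 0 -1" --pt "0 0 0 0 0 0" --pt "0 0 0 0 0 0"

```text
t: 21.73
eef_pos: [0.4952, -0.0999, 0.3194]
ee_rot: [-3.139, 0.002, -1.614]
force: [-0.2, 4.8, 8.9]
width: 0.0083
```

Run:
```python
from h import *
np.set_printoptions(precision=4,suppress=True)
st=arm.get_state()
for k in("eef_pos","ee_rot","force","moment","width"):print(k,st[k])
```

```text
eef_pos [ 0.4952 -0.0999  0.3194]
ee_rot [-3.1394  0.0025 -1.6139]
force [-0.1866  4.8462  8.9227]
moment [1.8485 0.125  0.2216]
width 0.008344704155986859
```

Call:
move_arm --pt "0 0 0 0 0 -1.5" --pt "0 0 0 0 0 -1.5" --pt "0 0 0 0 0 0" --pt "0 0 0 0 0 0" --pt "0 0 0 0 0 0"

```text
t: 22.15
eef_pos: [0.4952, -0.0999, 0.3195]
ee_rot: [-3.139, 0.003, -1.666]
force: [-0.5, 5.6, 8.4]
width: 0.0086
```

Run:
```python
from h import *
np.set_printoptions(precision=4,suppress=True)
st=arm.get_state()
for k in("eef_pos","ee_rot","force","moment","width"):print(k,st[k])
```

```text
eef_pos [ 0.4952 -0.0999  0.3195]
ee_rot [-3.1395  0.0027 -1.6662]
force [-0.4507  5.578   8.4041]
moment [1.8291 0.0836 0.1974]
width 0.008603866478999666
```

Run:
```python
from h import *
np.set_printoptions(precision=2,suppress=True)
im=arm.grab_frame("wrist");save("w11",im)
st=arm.get_state();print(st["moment"],st["ee_rot"])
ims=[]
for n in("w8","w9","w10","w11"):
    g=cv2.imread(f"pics/{n}.png").max(2)
    out=[]
    for row in range(240,258,2):
        x=np.nonzero(g[row,255:300]<48)[0]+255
        out.append((int(x.min()),int(x.max())) if len(x) else None)
    print(n,out)
    ims.append(cv2.resize(cv2.imread(f"pics/{n}.png")[215:275,245:310],None,fx=6,fy=4.8,interpolation=2))
cv2.imwrite("pics/cmp.png",np.vstack([np.hstack(ims[:2]),np.hstack(ims[2:])]))
```

```text
[1.84 0.1  0.23] [-3.14  0.   -1.67]
w8 [None, None, (274, 279), (271, 282), (271, 283), (270, 283), (269, 284), (264, 290), (264, 290)]
w9 [None, None, None, (272, 273), (270, 283), (271, 283), (270, 284), (264, 290), (264, 290)]
w10 [None, None, (273, 281), (271, 282), (270, 283), (270, 283), (269, 285), (264, 290), (263, 290)]
w11 [None, None, (274, 280), (272, 282), (270, 283), (270, 284), (269, 285), (264, 290), (263, 290)]
```

View pics/cmp.png

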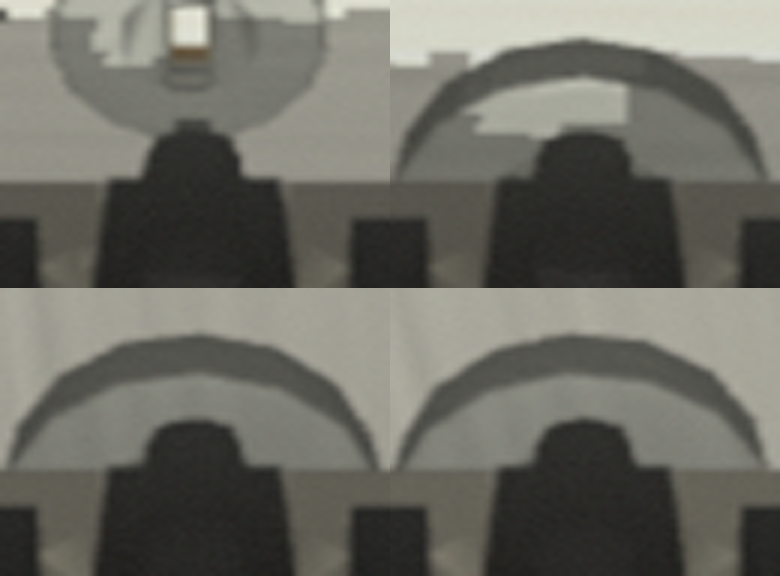

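Call:
move_arm --pt "0 0 0 0 0 -2" --pt "0 0 0 0 0 -2" --pt "0 0 0 0 0 0" --pt "0 0 0 0 0 0" --pt "0 0 0 0 0 0"

```text
t: 22.62
eef_pos: [0.4952, -0.0999, 0.3195]
ee_rot: [-3.14, 0.003, -1.736]
force: [-0.3, 4.5, 8.3]
width: 0.0088
```

Run:
```python
from h import *
np.set_printoptions(precision=3,suppress=True)
for i in range(4):
    im=arm.grab_frame("wrist"); st=arm.get_state(); print(st["moment"],st["force"],st["ee_rot"])
save("w12",im); g=im.max(2)
print([(int(x.min()),int(x.max())) for x in (np.nonzero(g[r,255:300]<48)[0]+255 for r in range(244,258,2)) if len(x)])
A=[cv2.imread(f"pics/{n}.png",0)[236:250,258:298].astype(np.float32) for n in("w10","w11","w12")]
for a in A[1:]: print(cv2.phaseCorrelate(A[0],a,cv2.createHanningWindow((40,14),cv2.CV_32F)))
```

```text
[1.75  0.086 0.244] [-1.021  4.225  8.338] [-3.14   0.003 -1.736]
[1.751 0.042 0.148] [-0.794  3.978  7.74 ] [-3.14   0.003 -1.736]
[1.739 0.049 0.185] [-0.523  4.048  8.191] [-3.14   0.003 -1.736]
[1.804 0.087 0.172] [-0.219  4.907  8.061] [-3.14   0.003 -1.736]
[(274, 281), (271, 282), (270, 283), (271, 284), (269, 285), (264, 290), (264, 290)]
((0.2260465846114279, 0.6898310855612788), 0.8956048343578974)
((0.2806509378647526, 0.6367721787289238), 0.8969968255360922)
```

```bash
cat > avg.py <<'E'
from h import *
np.set_printoptions(precision=3,suppress=True)
M=[]
for i in range(14):
    arm.grab_frame("top"); st=arm.get_state(); M.append(np.r_[st["moment"],st["force"]])
M=np.array(M);print(M.mean(0),M.std(0)/14**.5,"yaw",st["ee_rot"][2],st["eef_pos"],st["joint_efforts"][5],st["t"])
E
python3 avg.py
```

```text
[ 1.758  0.063  0.207 -0.218  4.647  8.045] [0.007 0.005 0.009 0.076 0.136 0.175] yaw -1.7359982590776584 [ 0.495 -0.1    0.319] -0.21248656790703535 23.5167
```

Call:
move_arm --pt "0 0 0 0 0 2" --pt "0 0 0 0 0 2" --pt "0 0 0 0 0 2" --pt "0 0 0 0 0 2" --pt "0 0 0 0 0 0"

```text
t: 23.93
eef_pos: [0.4952, -0.0999, 0.3195]
ee_rot: [-3.139, 0.002, -1.594]
force: [-0.4, 5.0, 8.6]
width: 0.0088
```

```bash
python3 avg.py
```

```text
[ 1.873  0.126  0.244 -0.363  4.515  8.414] [0.008 0.009 0.009 0.138 0.044 0.097] yaw -1.59625678509634 [ 0.495 -0.1    0.319] -0.23795784451067448 24.6333
```

Call:
move_arm --pt "0 0 0 0 0 2" --pt "0 0 0 0 0 2" --pt "0 0 0 0 0 2" --pt "0 0 0 0 0 2" --pt "0 0 0 0 0 2"

```text
t: 25.05
eef_pos: [0.4952, -0.0999, 0.3195]
ee_rot: [-3.139, 0.002, -1.42]
force: [-0.3, 6.2, 8.5]
width: 0.0086
```

```bash
python3 avg.py
```

```text
[ 2.007  0.24   0.232 -0.669  4.855  8.549] [0.005 0.008 0.01  0.111 0.133 0.076] yaw -1.4218363224106756 [ 0.495 -0.1    0.319] -0.22324599791318178 25.75
```

Call:
move_arm --pt "0 0 0 0 0 3" --pt "0 0 0 0 0 3" --pt "0 0 0 0 0 3" --pt "0 0 0 0 0 3" --pt "0 0 0 0 0 0"

```text
t: 26.17
eef_pos: [0.4951, -0.0998, 0.3194]
ee_rot: [-3.139, 0.0, -1.209]
force: [-0.9, 5.7, 8.5]
width: 0.0084
```

```bash
python3 avg.py
```

```text
[ 2.155  0.366  0.252 -0.798  5.311  8.993] [0.009 0.008 0.009 0.132 0.145 0.145] yaw -1.2123658105358035 [ 0.495 -0.1    0.319] -0.23504409939050674 26.8667
```

Call:
move_arm --pt "0 0.5 0 0 0 0" --pt "0 0.5 0 0 0 0" --pt "0 0 0 0 0 0" --pt "0 0 0 0 0 0" --pt "0 0 0 0 0 0"

```text
t: 27.28
eef_pos: [0.4951, -0.0994, 0.3194]
ee_rot: [-3.14, -0.001, -1.212]
force: [0.1, 0.1, 7.2]
width: 0.0085
```

```bash
sed -i 's/range(14)/range(8)/' avg.py; python3 avg.py
```

```text
[ 0.181 -0.063  0.198  0.208  0.013  7.469] [0.006 0.01  0.01  0.137 0.106 0.097] yaw -1.2124301803790494 [ 0.495 -0.099  0.319] -0.18745921086519957 27.6833
```

Call:
move_arm --pt "0 0 0 0 0 5" --pt "0 0 0 0 0 5" --pt "0 0 0 0 0 5" --pt "0 0 0 0 0 5" --pt "0 0 0 0 0 0"

```text
t: 28.1
eef_pos: [0.495, -0.0994, 0.3194]
ee_rot: [-3.141, -0.002, -0.858]
force: [-1.2, 0.8, 8.3]
width: 0.0085
```

```bash
python3 avg.py
```

```text
[ 0.439  0.235  0.177 -0.162  0.929  8.089] [0.006 0.009 0.007 0.125 0.131 0.164] yaw -0.8633495982043804 [ 0.495 -0.099  0.319] -0.20069514401257038 28.5
```

Call:
move_arm --pt "0 0 0 0 0 -6.5" --pt "0 0 0 0 0 -6.5" --pt "0 0 0 0 0 -6.5" --pt "0 0 0 0 0 -6.5" --pt "0 0 0 0 0 -6.5"

```text
t: 28.92
eef_pos: [0.4952, -0.0995, 0.3195]
ee_rot: [-3.14, 0.0, -1.436]
force: [0.7, -0.5, 7.5]
width: 0.0084
```

Call:
move_arm --pt "0 0 0 0 0 -4" --pt "0 0 0 0 0 0" --pt "0 0 0 0 0 0" --pt "0 0 0 0 0 0" --pt "0 0 0 0 0 0"

```text
t: 29.33
eef_pos: [0.4952, -0.0995, 0.3195]
ee_rot: [-3.14, 0.001, -1.5]
force: [1.5, 0.2, 7.3]
width: 0.0087
```

```bash
python3 avg.py
```

```text
[ 0.048 -0.244  0.14   0.684 -0.057  7.107] [0.008 0.007 0.01  0.147 0.137 0.161] yaw -1.500429215122989 [ 0.495 -0.099  0.319] -0.1316742366179824 29.7333
```

Call:
move_arm --pt "0 0 0 0 0 -3" --pt "0 0 0 0 0 -3" --pt "0 0 0 0 0 0" --pt "0 0 0 0 0 0" --pt "0 0 0 0 0 0"

```text
t: 30.15
eef_pos: [0.4952, -0.0995, 0.3195]
ee_rot: [-3.14, 0.001, -1.605]
force: [-0.1, 0.1, 5.9]
width: 0.0086
```

```bash
python3 avg.py
```

```text
[-0.029 -0.256  0.132  0.443 -0.395  6.924] [0.006 0.011 0.006 0.122 0.158 0.096] yaw -1.6051282961881 [ 0.495 -0.1    0.319] -0.14377671293914318 30.55
```

Call:
move_arm --pt "0 0 0 0 0 -3" --pt "0 0 0 0 0 -3" --pt "0 0 0 0 0 0" --pt "0 0 0 0 0 0" --pt "0 0 0 0 0 0"

```text
t: 30.97
eef_pos: [0.4953, -0.0995, 0.3195]
ee_rot: [-3.14, 0.002, -1.71]
force: [0.4, -0.2, 6.6]
width: 0.0087
```

```bash
python3 avg.py
```

```text
[-0.132 -0.331  0.165  0.717 -0.534  6.616] [0.007 0.004 0.008 0.126 0.152 0.104] yaw -1.7098740699833073 [ 0.495 -0.1    0.319] -0.15679456293582916 31.3667
```

Run:
```python
from h import *
np.set_printoptions(precision=2,suppress=True)
im=arm.grab_frame("wrist");save("w13",im)
for n in("w8","w9","w10","w11","w12","w13"):
    g=cv2.imread(f"pics/{n}.png").mean(2); o=[]
    for r in range(244,262,2):
        p=g[r,250:305]; t=60 if r<252 else 55
        d=p<t; c=277-250
        if not d[c]: o.append((0,0));continue
        L=c
        while L>0 and p[L]<t:L-=1
        Rr=c
        while Rr<54 and p[Rr]<t:Rr+=1
        l=L+(p[L]-t)/(p[L]-p[L+1]); rr=Rr-(p[Rr]-t)/(p[Rr]-p[Rr-1])
        o.append((250+(l+rr)/2,rr-l))
    print(n,np.array(o)[:,0],np.array(o)[:,1])
```

```text
w8 [276.77 276.71 276.88 276.68 276.72 276.72 276.9  276.86 276.9 ] [11.15 12.78 14.45 14.97 16.74 27.67 28.49 29.39 30.06]
w9 [277.01 276.76 276.79 276.7  276.99 276.72 276.85 276.9  276.97] [10.77 13.1  14.9  15.3  17.39 28.18 28.82 29.41 30.23]
w10 [277.01 276.9  276.82 276.79 276.79 276.77 276.95 276.85 276.98] [11.   12.99 14.76 15.31 17.96 27.96 28.59 29.25 29.8 ]
w11 [277.02 276.93 276.83 276.82 276.81 276.75 276.93 276.91 276.93] [10.81 12.88 14.69 15.28 17.56 27.76 28.45 29.06 29.76]
w12 [276.92 276.87 276.88 276.84 276.75 276.78 276.96 276.95 276.99] [11.16 13.   14.64 15.27 17.82 27.87 28.44 29.04 29.64]
w13 [276.79 277.03 276.85 276.73 276.85 276.74 276.89 276.93 277.04] [11.5  13.18 14.68 15.45 17.54 27.81 28.51 29.07 29.75]
```

Call:
move_arm --pt "0 0 -0.2 0 0 1.5" --pt "0 0 0 0 0 1.5" --pt "0 0 0 0 0 1" --pt "0 0 0 0 0 0" --pt "0 0 0 0 0 0"

```text
t: 31.83
eef_pos: [0.4952, -0.0995, 0.3194]
ee_rot: [-3.139, 0.001, -1.64]
force: [-0.1, 0.7, 8.5]
width: 0.0089
```

```bash
python3 avg.py
python3 - <<'E'
from h import *
o=look(["crank_axis","crank_grip","pumpkin","glue_bottle","tool_cup","rotary_tool","brush","foam_plug","bit_tray"],"fin",False,("top","scene"))
st=arm.get_state();print(st["width"],st["force"])
E
```

```text
[ 0.031 -0.053  0.188  0.077  0.294  8.41 ] [0.006 0.008 0.004 0.145 0.102 0.112] yaw -1.6399107847977445 [ 0.495 -0.1    0.319] -0.1977953827008605 32.2333
top crank_axis [([234.5, 175.0], 0.82)]
top crank_grip []
top pumpkin [([160.5, 225.9], 0.74)]
top glue_bottle [([368.3, 124.4], 0.62)]
top tool_cup []
top rotary_tool [([384.6, 298.2], 0.79)]
top brush []
top foam_plug [([336.9, 270.1], 0.85)]
top bit_tray [([425.4, 150.5], 0.97)]
scene crank_axis [([320.2, 174.2], 0.83)]
scene crank_grip [([294.6, 159.8], 0.89)]
scene pumpkin [([326.2, 175.7], 0.46)]
scene glue_bottle [([293.9, 336.2], 0.78), ([327.5, 174.6], 0.64)]
scene tool_cup [([378.0, 208.0], 0.65)]
scene rotary_tool [([172.2, 247.8], 0.65), ([329.2, 173.0], 0.29)]
scene brush [([286.2, 168.4], 0.49)]
scene foam_plug [([212.9, 239.3], 0.7)]
scene bit_tray [([234.2, 363.9], 0.75), ([286.4, 169.6], 0.74), ([378.3, 207.0], 0.23)]
0.008829074392176131 [-0.11243176 -0.66837006  8.11338051]
```

The crank is back at rest and the things found again are where they were. The key is held turned with about 0.19 N m of spring return, so I hand the job in.

```bash
python3 -c "
from station import arm
print(arm.job_done())"
```

```text
the job is handed in; nothing more can be done
None
```

The job is handed in at about 32 s: the crank was swung and sprang back, and the key is home in the switch, turned and still in the grip. The one thing I could not confirm is the switch's end stop.

- **Crank:** I pushed the grip round with the closed fingers until the force rose sharply, with the camera putting it at about 59°. After release it sprang back; the scene camera finds the grip within about 2 pixels of its starting place.
- **Key insertion:** I took the key from the block and rocked it past the pins. It met a hard stop at 27 N with the tool at z = 0.3193 m, against 0.3195 m predicted for home.
- **Key turn:** The key ends about 99° clockwise from the slot (about 93° at the plug after its play). The jaws are at 8.8 mm, set to 60 N, with about 8 N downward and 0.19 N m of spring return. The wrist pictures show no slip of the bow in the jaws.
- **Check that disagreed:** Turning clearly past the expected stop gave no sharp rise in torque. The torque readings also varied, 0.13–0.25 N m, and did not follow the spring figures closely. The turn is therefore judged from angles, not felt at the stop.
- **Bystanders:** The ones seen again were within a few pixels of their first places. The top view no longer found the tool cup or the brush. The scene view did find them, but its pumpkin and brush readings scored only about 0.5.

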